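# Bring the bench up in order with light taps on three paddle switches

### The arm

A 6-joint arm with a two-finger parallel gripper is mounted at the origin on a cart in front of the work surface, level with it; the furniture and walls round the work are solid. World frame = base frame: x ahead of the robot, y to its left, z up, the work surface at z = 0. Lengths are in m, angles in rad, forces in N, time in s.
With the tool pointing down it reaches from about 0.325 to 0.85 m from the base axis. Payload 4.4 kg.
Tool frame: the origin (TCP) lies at the very end of the fingers, on their centre line; the grasp point (between the pads) lies 19 mm behind it; z points along the fingers, y is the line along which they close (so a half turn about z gives the same grasp; the last joint's range is limited). The gripper opens to 94 mm and grips with 3 to 60 N. Pads are 16 mm wide; open, the fingers measure 119 mm over their backs; the gripper's body (75 mm by 177 mm) begins 78 mm behind the grasp point.
Start: joints at [-1.304, 0.207, 1.542, -0, 1.393, -0.15], TCP at [0.233, -0.526, 0.205] pointing down, gripper open.
Joint ranges: [-2.73, 2.73], [-0.86, 2.22], [0.23, 2.46], [-1.11, 4.25], [0.08, 2.63], [-2.82, 2.82]. Speed limits (rad/s): [2.79, 2.79, 3.14, 3.14, 3.14, 3.14].

### API

Orientations are given as a 3x3 rotation matrix whose columns are the frame's x, y, z axes.
In Python, from plant import robot, get_image, camera_info gives the robot as it stands. The module is installed in compiled form; this text tells all that it offers.
- The arm moves only by the tool apply_moves, never from a script. Its argument "steps" is one flat list of numbers, 7 for each row, row after row: the shift along the tool's x, y, z in m, then the turn, a rotation vector about the tool's x, y, z in rad, then the closure, from -1 (fully open) to 1 (shut), so that 0 is half open. A call has 1 to 5 rows; each row shifts and turns the commanded pose from where the row before left it, along the tool's axes as they then stand; what a row does not reach is not made up. A row lasts 1/8 s, in which the tool goes at most 62.5 mm and 10.7 degrees, less where a joint would pass 70% of its speed; a pose out of reach is approached as far as the arm can. A call with a gripper value outside its range is refused whole. The fingers move at their own pace and stop on an object; "squeeze" is the grip in N (left out, the last holds). Time passes only in rows, so rows that do not move let the fingers close. It gives the time, the measured TCP pose, the force, the opening and the grip force at its end, in the units of the state.
- robot.sense(): the state, without advancing time (a new reading comes with each control period).
- get_image(name): name is "side" or "top"; returns the picture (420x560x3 uint8, red, green, blue); there is no depth.
- camera_info(name): a dict with "intrinsics" (3x3 intrinsics, pixels), "R" (3x3) and "t" (3): a world point X has camera coordinates R X + t. Camera axes: x right, y down, z forward; pixel columns grow to the right and rows downward; lengths in m; the calibration is good to about 2 mm. A picture is of the moment at which its call begins. camera_info takes no time and is no camera call.
- robot.hand_in(): hands the job in; it is judged then, once.
The state is a dict: "time": time; "joint_positions": joint angles; "qvel": joint speeds; "tau": joint torques, N m; "tool_pos": TCP position; "eef_rot": TCP orientation; "ft_force": force on the tool from outside, world axes, zero at the start; "wrist_torque": the same for the moment, N m; "width": finger opening in m; "finger_force": force on a finger pad.
Only numpy, scipy, OpenCV 4.12 (cv2) and the standard library are available. Lean on these libraries where they do the work, as an engineer would, in place of code of your own. Each camera call takes 0.05 s, during which the arm holds its last target. There are 200 camera calls.

### The job

Switch the bench circuits on in their start-up order: with a fingertip, lightly tap the white-dot end of the red paddle switch fully down, then the yellow one, then the blue one, and leave all three on. Only touch the paddles: do not grasp, lift or shove the switch boxes, and leave the screw jar, the battery and the blue capacitor that stand on the mat alone.

Things in the scene. Friction and masses are not known exactly. Their poses are not given: they have to be found in the camera images.
- red_box: Loose grey desktop switch box with the red paddle on top: 110 (x) x 62 (y) x 34 mm plus a 1.5 mm black frame round the paddle, 0.7 kg, on rubber feet, standing on a fixed dark green rubber mat 6 mm thick (so its underside is at z = 0.006). Origin: centre of its underside. The paddle's length runs along the box's x axis; the end with the white dot is the +x end; a short black stub sticks out of the -x end.
- red_dot (a point): Centre of the white dot (12 mm across, with a thin black ring round it) on the top face of the red paddle, 27 mm from the paddle's pivot towards the box's +x end; moves with the paddle. Switched off, it stands about 49 mm above the box's underside and this end is the raised one; switched on, it is about 7.5 mm lower. The paddle is 74 x 34 mm, its top about 5 mm or more above the black frame.
- red_paddle (a joint): Tilt of the red rocker paddle: 0 = off (dot end raised), 0.28 = on (dot end fully down at its stop). It stays where it is left. Pressing on the dot takes about 1.5 N to move it; at the stop it is rubber-mounted and yields about 1 mm per 4 N.
- yellow_box: Loose grey desktop switch box with the yellow paddle on top: 110 (x) x 62 (y) x 34 mm plus a 1.5 mm black frame round the paddle, 0.7 kg, on rubber feet, standing on a fixed dark green rubber mat 6 mm thick (so its underside is at z = 0.006). Origin: centre of its underside. The paddle's length runs along the box's x axis; the end with the white dot is the +x end; a short black stub sticks out of the -x end.
- yellow_dot (a point): Centre of the white dot (12 mm across, with a thin black ring round it) on the top face of the yellow paddle, 27 mm from the paddle's pivot towards the box's +x end; moves with the paddle. Switched off, it stands about 49 mm above the box's underside and this end is the raised one; switched on, it is about 7.5 mm lower. The paddle is 74 x 34 mm, its top about 5 mm or more above the black frame.
- yellow_paddle (a joint): Tilt of the yellow rocker paddle: 0 = off (dot end raised), 0.28 = on (dot end fully down at its stop). It stays where it is left. Pressing on the dot takes about 1.5 N to move it; at the stop it is rubber-mounted and yields about 1 mm per 4 N.
- blue_box: Loose grey desktop switch box with the blue paddle on top: 110 (x) x 62 (y) x 34 mm plus a 1.5 mm black frame round the paddle, 0.7 kg, on rubber feet, standing on a fixed dark green rubber mat 6 mm thick (so its underside is at z = 0.006). Origin: centre of its underside. The paddle's length runs along the box's x axis; the end with the white dot is the +x end; a short black stub sticks out of the -x end.
- blue_dot (a point): Centre of the white dot (12 mm across, with a thin black ring round it) on the top face of the blue paddle, 27 mm from the paddle's pivot towards the box's +x end; moves with the paddle. Switched off, it stands about 49 mm above the box's underside and this end is the raised one; switched on, it is about 7.5 mm lower. The paddle is 74 x 34 mm, its top about 5 mm or more above the black frame.
- blue_paddle (a joint): Tilt of the blue rocker paddle: 0 = off (dot end raised), 0.28 = on (dot end fully down at its stop). It stays where it is left. Pressing on the dot takes about 1.5 N to move it; at the stop it is rubber-mounted and yields about 1 mm per 4 N.
- jar: Clear screw jar with white lid, 56 mm across, 67 mm tall; leave alone. Origin: centre of its underside.
- battery: Block battery standing upright, 18 x 26 x 48 mm; leave alone. Origin: centre of its underside.
- capacitor: Blue can capacitor standing upright, 32 mm across, 50 mm tall; leave alone. Origin: centre of its underside.

How it is judged:
By the outcome, as a careful person would: the job done as asked, in the order asked, and still so for the second after the job is handed in, with the robot touching nothing.
It also fails if it takes over 43 s, if anything falls off the work surface, if the arm or the gripper's body presses on something with over 40 N, if the wrist force passes 120 N, or if a joint passes its speed limit or range.

## Working session

There is one attempt and no reset: what is moved stays moved. The work goes in short steps, Python scripts to look and compute and a tool call to move; the robot and the scene stay as the last step left them, time stands still between calls to the robot, and variables do not carry over. Pictures are saved under pics/ and viewed, at most 10 in all, crops included, and the job is handed in when it is done.

Besides the shell and the picture viewer there is one more tool, called after "Request:" as a command line: name --argument value ..., lists and objects as JSON in quotes. apply_moves: Moves the arm, as the interface text tells. Its arguments: {"type":"object","properties":{"steps":{"type":"array","items":{"type":"number"}},"squeeze":{"type":"number"}},"required":["steps"]}

```bash
mkdir -p pics
python3 - <<'E'
from plant import robot,get_image,camera_info
import cv2,numpy as np
np.set_printoptions(precision=4,suppress=True)
for n in("top","side"):
    cv2.imwrite(f"pics/{n}0.png",cv2.cvtColor(get_image(n),cv2.COLOR_RGB2BGR))
    c=camera_info(n);print(n,c["intrinsics"],c["R"],c["t"],-np.array(c["R"]).T@c["t"])
s=robot.sense();print(s["time"],s["tool_pos"],s["eef_rot"],s["ft_force"],s["width"])
E
```

```text
top [[426.2007   0.     286.1669]
 [  0.     426.2007 211.2644]
 [  0.       0.       1.    ]] [[ 0.0281 -0.9988  0.0412]
 [-0.9991 -0.0294 -0.0311]
 [ 0.0322 -0.0403 -0.9987]] [-0.0673  0.558   0.8999] [ 0.5303 -0.0145  0.9188]
side [[473.5507   0.     283.8784]
 [  0.     473.5507 212.492 ]
 [  0.       0.       1.    ]] [[ 0.9431 -0.332  -0.0174]
 [-0.2038 -0.5362 -0.8191]
 [ 0.2626  0.7761 -0.5734]] [-0.561   0.1592  0.7539] [ 0.3635 -0.686   0.5529]
0.1 [ 0.2331 -0.5248  0.2044] [[ 0.914   0.4057 -0.0005]
 [ 0.4057 -0.914   0.0019]
 [ 0.0003 -0.002  -1.    ]] [ 0.1362 -0.0168 -0.0599] 0.0938580327561348
```

View pics/top0.png

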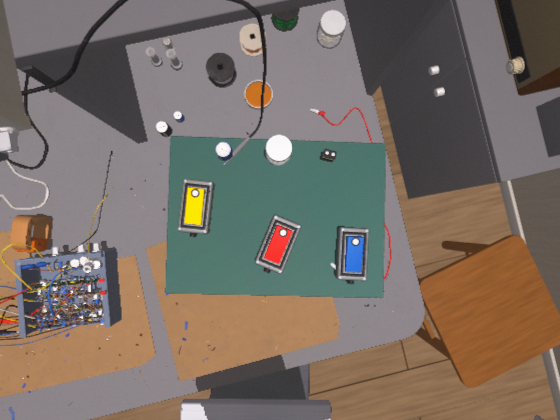

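View pics/side0.png

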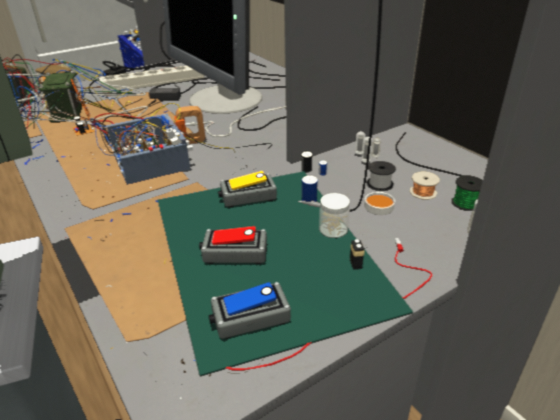

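The top view shows the white dots at about red (283,233), yellow (195,193) and blue (355,242). The side view has them at about red (250,236), yellow (264,182) and blue (266,293). Next I triangulate them.

```bash
cat > h.py <<'E'
from plant import robot,get_image,camera_info
import cv2,numpy as np
np.set_printoptions(precision=4,suppress=True)
def blob(im,p,r=9,white=True):
    x0,y0=p[0]-r,p[1]-r
    c=im[y0:y0+2*r+1,x0:x0+2*r+1]
    m=(c.min(2)>140).astype(np.uint8)
    n,l,st,ce=cv2.connectedComponentsWithStats(m)
    k=[i for i in range(1,n)]
    if not k:return None,0
    i=min(k,key=lambda i:np.hypot(*(ce[i]-r))-0.3*st[i,4]**.5)
    return ce[i]+[x0,y0],st[i,4]
def ray(n,uv):
    c=camera_info(n);R=np.array(c["R"]);d=R.T@np.linalg.inv(c["intrinsics"])@[*uv,1]
    return -R.T@c["t"],d/np.linalg.norm(d)
def atz(n,uv,z):
    o,d=ray(n,uv);return o+d*(z-o[2])/d[2]
def tri(a,b):
    (o1,d1),(o2,d2)=ray("top",a),ray("side",b)
    s=np.linalg.lstsq(np.c_[d1,-d2],o2-o1,rcond=None)[0]
    p,q=o1+s[0]*d1,o2+s[1]*d2
    return (p+q)/2,np.linalg.norm(p-q)
E
python3 - <<'E'
from h import *
T=get_image("top");S=get_image("side")
hsv=cv2.cvtColor(T,cv2.COLOR_RGB2HSV)
H=dict(red=(None),yellow=(22,35),blue=(100,125))
for n,a,b in(("red",(283,233),(250,236)),("yellow",(195,193),(264,182)),("blue",(355,242),(266,293))):
    pa,na=blob(T,a);pb,nb=blob(S,b)
    print(n,pa,na,pb,nb)
    print("  top@z.055",atz("top",pa,.055),"side@z.055",atz("side",pb,.055),"tri",*tri(pa,pb))
    h=hsv[...,0].astype(int);m=(hsv[...,1]>150)&(hsv[...,2]>90)
    m&=((h<8)|(h>172)) if n=="red" else (h>H[n][0])&(h<H[n][1])
    m[:a[1]-25]=0;m[a[1]+45:]=0;m[:,:a[0]-35]=0;m[:,a[0]+35:]=0
    r=cv2.minAreaRect(np.argwhere(m)[:,::-1].astype(np.float32))
    P=np.array([atz("top",q,.053)[:2] for q in cv2.boxPoints(r)])
    c=P.mean(0);e=[np.linalg.norm(P[1]-P[0]),np.linalg.norm(P[2]-P[1])]
    ax=(P[1]-P[0]) if e[0]>e[1] else P[2]-P[1]
    d=atz("top",pa,.055)[:2]-c; ax=ax*np.sign(ax@d)
    print("  paddle centre",c,"size",np.array(e),"yaw",np.arctan2(ax[1],ax[0]),"dot dist",np.linalg.norm(d))
for k,a in(("jar",(279,143)),("cap",(223,148)),):print(k,atz("top",a,.06))
E
python3 -c "
import cv2
i=cv2.imread('pics/top0.png')[140:300,160:400];cv2.imwrite('pics/crop0.png',cv2.resize(i,None,fx=3.3,fy=3.3,interpolation=cv2.INTER_CUBIC))"
```

```text
red [282.5455 232.2424] 33 [247.9643 231.6786] 28
  top@z.055 [ 0.5155 -0.0433  0.055 ] side@z.055 [ 0.5139 -0.0447  0.055 ] tri [ 0.5149 -0.0432  0.0537] 0.0012002449617151553
  paddle centre [ 0.4918 -0.0341] size [0.0721 0.0338] yaw -0.3620338346854312 dot dist 0.025466845037566337
yellow [194.6061 192.4848] 33 [259.3684 174.7368] 19
  top@z.055 [0.5906 0.1362 0.055 ] side@z.055 [0.5894 0.1348 0.055 ] tri [0.5903 0.1365 0.0539] 0.0008618139856464441
  paddle centre [0.5643 0.1378] size [0.0728 0.0345] yaw -0.06330339622579195 dot dist 0.026412717196713304
blue [355.0909 241.303 ] 33 [266.0208 290.3542] 48
  top@z.055 [ 0.5011 -0.1917  0.055 ] side@z.055 [ 0.4998 -0.193   0.055 ] tri [ 0.5006 -0.1918  0.0537] 0.001007522298466441
  paddle centre [ 0.4755 -0.1904] size [0.072  0.0345] yaw -0.06376468429480799 dot dist 0.025661968330712544
jar [ 0.696  -0.0308  0.06  ]
cap [0.6818 0.0817 0.06  ]
```

View pics/crop0.png

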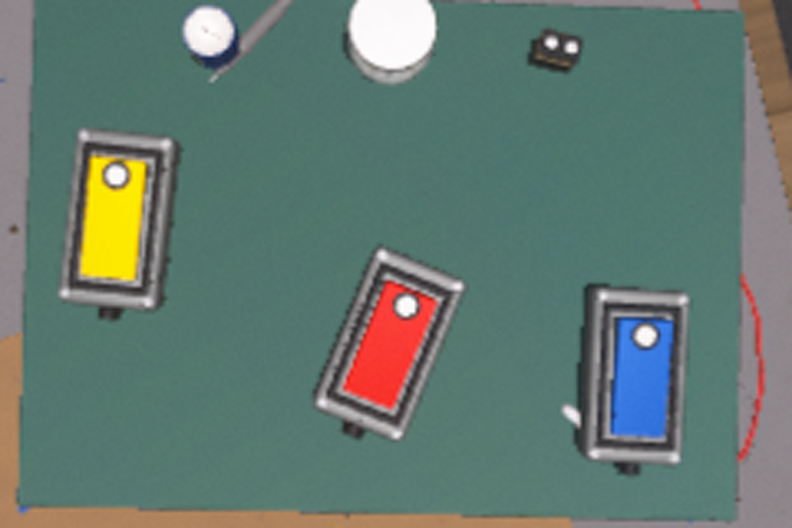

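All three dots triangulate to z≈0.054 with residuals around 1 mm, and the dot distance and paddle sizes match the spec. First I close the fingers and turn so the tool x axis lies along the red paddle.

Request:
apply_moves --steps '[0, 0, 0, 0, 0, 0.156, 1, 0, 0, 0, 0, 0, 0.156, 1, 0, 0, 0, 0, 0, 0.156, 1, 0, 0, 0, 0, 0, 0.156, 1, 0, 0, 0, 0, 0, 0.156, 1]' --squeeze 5

```text
time: 0.82
tool_pos: [0.2332, -0.5253, 0.2051]
eef_rot: [[0.933, -0.359, -0.0], [-0.359, -0.933, 0.001], [-0.0, -0.001, -1.0]]
ft_force: [-0.7, 1.1, -0.4]
width: 0.0474
finger_force: 0.0
```

```bash
cat >> h.py <<'E'
DOT=dict(red=np.array([.5150,-.0438,.055]),yellow=np.array([.5902,.1358,.055]),blue=np.array([.5006,-.1922,.055]))
YAW=dict(red=-.362,yellow=-.063,blue=-.064)
def go(n,h):
    s=robot.sense();R=np.array(s["eef_rot"]);p=np.array(s["tool_pos"])
    y=np.arctan2(R[1,0],R[0,0])
    print(n,"t",s["time"],"p",p,"yaw",y,"turn_z",y-YAW[n],"tool shift",R.T@(DOT[n]+[0,0,h]-p),"tilt",R[2],"f",np.array(s["ft_force"]),"w",s["width"],"q",np.array(s["joint_positions"]))
E
python3 -c "from h import *;go('red',.03)"
```

```text
red t 0.825 p [ 0.2332 -0.5253  0.2051] yaw -0.3673898410243675 turn_z -0.005389841024367514 tool shift [ 0.0901 -0.5505  0.1204] tilt [-0.0004 -0.0006 -1.    ] f [-0.6539  1.1193 -0.4046] w 0.047390975838041735 q [-1.3035  0.2068  1.5419  0.      1.3935  0.6347]
```

Request:
apply_moves --steps '[0.009, -0.055, 0, 0, 0, 0, 1, 0.009, -0.055, 0, 0, 0, 0, 1, 0.009, -0.055, 0, 0, 0, 0, 1, 0.009, -0.055, 0, 0, 0, 0, 1, 0.009, -0.055, 0, 0, 0, 0, 1]'

```text
time: 1.45
tool_pos: [0.3734, -0.2827, 0.2054]
eef_rot: [[0.935, -0.355, 0.0], [-0.355, -0.935, -0.0], [0.0, -0.0, -1.0]]
ft_force: [0.9, 1.1, 0.4]
width: 0.001
finger_force: 0.0
```

Request:
apply_moves --steps '[0.009, -0.055, 0.01, 0, 0, 0, 1, 0.009, -0.055, 0.02, 0, 0, 0, 1, 0.009, -0.055, 0.02, 0, 0, 0, 1, 0.009, -0.055, 0.02, 0, 0, 0, 1, 0.009, -0.055, 0.02, 0, 0, 0, 1]'

```text
time: 2.08
tool_pos: [0.5131, -0.0414, 0.1149]
eef_rot: [[0.935, -0.354, 0.001], [-0.354, -0.935, -0.0], [0.001, 0.0, -1.0]]
ft_force: [0.3, -0.3, -0.2]
width: 0.0005
finger_force: 0.0
```

Request:
apply_moves --steps '[0, 0, 0, 0, 0, 0, 1, 0, 0, 0, 0, 0, 0, 1]'

```text
time: 2.33
tool_pos: [0.5121, -0.0433, 0.1154]
eef_rot: [[0.935, -0.354, -0.001], [-0.354, -0.935, -0.0], [-0.0, 0.001, -1.0]]
ft_force: [0.3, -1.0, 0.3]
width: 0.0008
finger_force: 0.0
```

Run:
```python
from h import *
go('red',.02)
for n in("top","side"):
    cv2.imwrite(f"pics/{n}1.png",cv2.cvtColor(get_image(n),cv2.COLOR_RGB2BGR))
```

```text
red t 2.325 p [ 0.5121 -0.0433  0.1154] yaw -0.3614761197012661 turn_z 0.0005238802987339031 tool shift [ 0.0029 -0.0006  0.0404] tilt [-0.0004  0.0007 -1.    ] f [ 0.3423 -1.0014  0.3485] w 0.0008003557220605546 q [-0.2526  0.1732  1.7799 -0.0006  1.189   1.68  ]
```

View pics/side1.png

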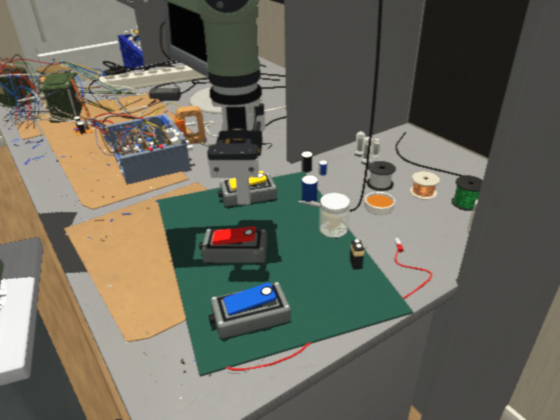

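The fingertip shows at (244,203), and projecting the TCP gives (244,202), so arm and cameras agree. Now I descend onto the red dot.

Request:
apply_moves --steps '[0.003, 0, 0.025, 0, 0, 0, 1, 0, 0, 0.02, 0, 0, 0, 1, 0, 0, 0.01, 0, 0, 0, 1, 0, 0, 0, 0, 0, 0, 1]'

```text
time: 2.92
tool_pos: [0.5146, -0.045, 0.0603]
eef_rot: [[0.935, -0.356, -0.001], [-0.356, -0.935, 0.0], [-0.001, 0.0, -1.0]]
ft_force: [0.2, -0.2, 0.2]
width: 0.0011
finger_force: 0.0
```

Request:
apply_moves --steps '[0, 0, 0.003, 0, 0, 0, 1, 0, 0, 0.003, 0, 0, 0, 1, 0, 0, 0.003, 0, 0, 0, 1, 0, 0, 0, 0, 0, 0, 1]'

```text
time: 3.42
tool_pos: [0.5158, -0.0443, 0.0518]
eef_rot: [[0.935, -0.354, 0.001], [-0.354, -0.935, -0.0], [0.001, -0.0, -1.0]]
ft_force: [1.2, -1.6, 1.2]
width: 0.0004
finger_force: 0.7
```

Request:
apply_moves --steps '[0, 0, 0.0015, 0, 0, 0, 1, 0, 0, 0.0015, 0, 0, 0, 1, 0, 0, 0, 0, 0, 0, 1]'

```text
time: 3.8
tool_pos: [0.5159, -0.0443, 0.0488]
eef_rot: [[0.935, -0.354, 0.002], [-0.354, -0.935, -0.0], [0.002, -0.0, -1.0]]
ft_force: [2.4, -0.3, 2.3]
width: 0.0001
finger_force: 1.4
```

Request:
apply_moves --steps '[0, 0, 0.001, 0, 0, 0, 1, 0, 0, 0, 0, 0, 0, 1]'

```text
time: 4.05
tool_pos: [0.5159, -0.0444, 0.048]
eef_rot: [[0.935, -0.354, 0.002], [-0.354, -0.935, -0.0], [0.002, -0.0, -1.0]]
ft_force: [2.1, -0.5, 5.1]
width: 0.0003
finger_force: 2.5
```

Request:
apply_moves --steps '[0, 0, 0.0007, 0, 0, 0, 1, 0, 0, 0, 0, 0, 0, 1]'

```text
time: 4.3
tool_pos: [0.516, -0.0444, 0.0475]
eef_rot: [[0.935, -0.354, 0.002], [-0.354, -0.935, -0.0], [0.002, -0.0, -1.0]]
ft_force: [1.7, -0.1, 6.2]
width: 0.0004
finger_force: 3.3
```

Request:
apply_moves --steps '[0, 0, -0.003, 0, 0, 0, 1, 0, 0, -0.01, 0, 0, 0, 1, 0, 0, -0.037, 0, 0, 0, 1]'

```text
time: 4.68
tool_pos: [0.5109, -0.0431, 0.0941]
eef_rot: [[0.935, -0.354, -0.01], [-0.354, -0.935, 0.003], [-0.01, 0.001, -1.0]]
ft_force: [-0.6, -0.0, 0.8]
width: 0.0006
finger_force: 0.0
```

```bash
python3 -c "from h import *;go('yellow',.05)"
```

```text
yellow t 4.675 p [ 0.5109 -0.0431  0.0941] yaw -0.3621809530136402 turn_z -0.29918095301364017 tool shift [ 0.0107 -0.1953 -0.0112] tilt [-0.0101  0.0011 -0.9999] f [-0.588  -0.0459  0.7815] w 0.0005694455070500785 q [-0.253   0.2055  1.7914  0.0001  1.1548  1.6799]
```

Request:
apply_moves --steps '[0, 0, 0, 0, 0, -0.15, 1, 0, 0, 0, 0, 0, -0.15, 1, 0.016, -0.046, 0, 0, 0, 0, 1, 0.016, -0.046, 0, 0, 0, 0, 1, 0.016, -0.046, 0, 0, 0, 0, 1]'

```text
time: 5.3
tool_pos: [0.5704, 0.0918, 0.096]
eef_rot: [[0.998, -0.063, -0.004], [-0.063, -0.998, -0.0], [-0.003, 0.0, -1.0]]
ft_force: [0.7, -0.4, -0.2]
width: 0.0003
finger_force: 0.0
```

Request:
apply_moves --steps '[0.016, -0.046, 0, 0, 0, 0, 1, 0, 0, 0, 0, 0, 0, 1, 0, 0, 0, 0, 0, 0, 1]'

```text
time: 5.68
tool_pos: [0.5889, 0.135, 0.0959]
eef_rot: [[0.998, -0.062, -0.003], [-0.062, -0.998, -0.001], [-0.003, 0.001, -1.0]]
ft_force: [0.3, -0.0, -0.1]
width: 0.0008
finger_force: 0.0
```

Run:
```python
from h import *
go('yellow',.005)
T=get_image("top");S=get_image("side");cv2.imwrite("pics/a.png",cv2.resize(cv2.cvtColor(S[150:350,170:350],cv2.COLOR_RGB2BGR),None,fx=3,fy=3,interpolation=2))
for n,a,b in(("red",(283,233),(249,233)),("blue",(355,242),(266,291))):
    pa,na=blob(T,a);pb,nb=blob(S,b);print(n,pa,na,pb,nb,tri(pa,pb) if na and nb else 0)
```

```text
yellow t 5.675 p [0.5889 0.135  0.0959] yaw -0.061682087992889476 turn_z 0.001317912007110525 tool shift [ 0.0013 -0.0009  0.0359] tilt [-0.0031  0.001  -1.    ] f [ 0.2625 -0.0253 -0.1417] w 0.0008190426321866891 q [ 0.0826  0.3763  1.5639 -0.0006  1.2045  1.7153]
red [282.6875 231.5312] 32 [248.9333 235.0667] 30 (array([ 0.5162, -0.0436,  0.0463]), np.float64(0.0013765167174227693))
blue [355.0909 241.303 ] 33 [266.0208 290.3542] 48 (array([ 0.5006, -0.1918,  0.0537]), np.float64(0.001007522298466441))
```

View pics/a.png

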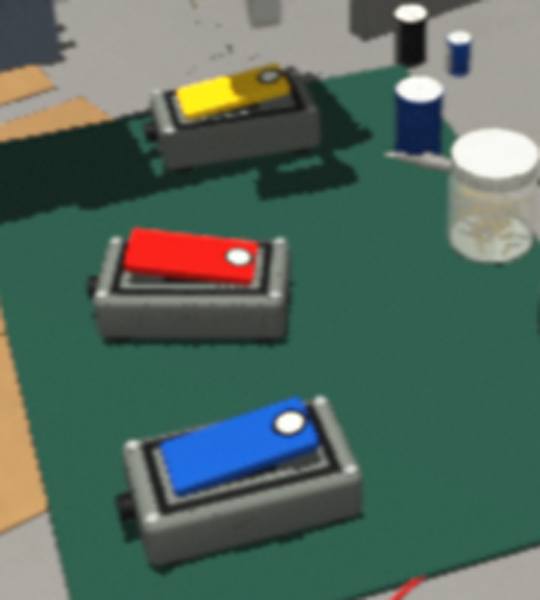

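The red dot dropped 7.4 mm, so it is fully on, and its box hasn't moved. The crop shows red tilted dot-down, with yellow and blue still off. Next is yellow.

Request:
apply_moves --steps '[0.001, -0.001, 0.02, 0, 0, 0, 1, 0, 0, 0.012, 0, 0, 0, 1, 0, 0, 0.004, 0, 0, 0, 1, 0, 0, 0.002, 0, 0, 0, 1, 0, 0, 0, 0, 0, 0, 1]'

```text
time: 6.4
tool_pos: [0.5918, 0.1364, 0.0589]
eef_rot: [[0.998, -0.062, 0.0], [-0.062, -0.998, 0.0], [0.0, -0.0, -1.0]]
ft_force: [-0.4, 0.2, -0.2]
width: 0.0006
finger_force: 0.0
```

Request:
apply_moves --steps '[0, 0, 0.003, 0, 0, 0, 1, 0, 0, 0.003, 0, 0, 0, 1, 0, 0, 0.002, 0, 0, 0, 1, 0, 0, 0, 0, 0, 0, 1]'

```text
time: 6.9
tool_pos: [0.5922, 0.1365, 0.0511]
eef_rot: [[0.998, -0.062, 0.001], [-0.062, -0.998, 0.0], [0.001, -0.0, -1.0]]
ft_force: [1.0, 0.2, 1.7]
width: 0.0003
finger_force: 0.8
```

Request:
apply_moves --steps '[0, 0, 0.001, 0, 0, 0, 1, 0, 0, 0, 0, 0, 0, 1]'

```text
time: 7.15
tool_pos: [0.5919, 0.1365, 0.05]
eef_rot: [[0.998, -0.062, 0.001], [-0.062, -0.998, 0.0], [0.001, -0.0, -1.0]]
ft_force: [1.5, 1.1, 2.2]
width: 0.0007
finger_force: 1.0
```

Request:
apply_moves --steps '[0, 0, 0.001, 0, 0, 0, 1, 0, 0, 0.001, 0, 0, 0, 1, 0, 0, 0, 0, 0, 0, 1]'

```text
time: 7.52
tool_pos: [0.5919, 0.1364, 0.0481]
eef_rot: [[0.998, -0.062, 0.001], [-0.062, -0.998, 0.0], [0.001, -0.0, -1.0]]
ft_force: [1.7, -0.1, 3.9]
width: 0.0003
finger_force: 2.1
```

Request:
apply_moves --steps '[0, 0, 0.0006, 0, 0, 0, 1, 0, 0, 0, 0, 0, 0, 1]'

```text
time: 7.78
tool_pos: [0.592, 0.1364, 0.0477]
eef_rot: [[0.998, -0.062, 0.001], [-0.062, -0.998, 0.0], [0.001, -0.0, -1.0]]
ft_force: [0.9, 0.5, 5.6]
width: 0.0005
finger_force: 2.8
```

Request:
apply_moves --steps '[0, 0, -0.003, 0, 0, 0, 1, 0, 0, -0.01, 0, 0, 0, 1, 0, 0, -0.04, 0, 0, 0, 1, 0, 0, 0, 0, 0, 0, 1, -0.0115, 0.0555, 0, 0, 0, 0, 1]'

```text
time: 8.4
tool_pos: [0.5766, 0.0837, 0.1]
eef_rot: [[0.998, -0.057, 0.0], [-0.057, -0.998, 0.001], [0.0, -0.001, -1.0]]
ft_force: [0.4, -1.5, -0.7]
width: 0.0004
finger_force: 0.0
```

Request:
apply_moves --steps '[-0.012, 0.0555, 0, 0, 0, 0, 1, -0.012, 0.0555, 0, 0, 0, 0, 1, -0.012, 0.0555, 0, 0, 0, 0, 1, -0.012, 0.0555, 0, 0, 0, 0, 1, -0.011, 0.0555, 0, 0, 0, 0, 1]'

```text
time: 9.02
tool_pos: [0.4984, -0.1924, 0.0988]
eef_rot: [[0.998, -0.062, -0.003], [-0.062, -0.998, 0.002], [-0.003, -0.001, -1.0]]
ft_force: [0.8, 0.2, -0.0]
width: 0.0004
finger_force: 0.0
```

Request:
apply_moves --steps '[0, 0, 0, 0, 0, 0, 1, 0, 0, 0, 0, 0, 0, 1]'

```text
time: 9.28
tool_pos: [0.4994, -0.1906, 0.099]
eef_rot: [[0.998, -0.063, -0.002], [-0.063, -0.998, 0.002], [-0.002, -0.002, -1.0]]
ft_force: [0.1, 0.6, -0.4]
width: 0.0005
finger_force: 0.0
```

Run:
```python
from h import *
go('blue',.004)
T=get_image("top");S=get_image("side")
cv2.imwrite("pics/b.png",cv2.cvtColor(S,cv2.COLOR_RGB2BGR))
for n,a,b in(("red",(283,232),(249,235)),("yellow",(195,192),(260,178))):
    pa,na=blob(T,a);pb,nb=blob(S,b);print(n,pa,na,pb,nb,tri(pa,pb) if na and nb else 0)
```

```text
blue t 9.275 p [ 0.4994 -0.1906  0.099 ] yaw -0.06294756225320632 turn_z 0.0010524377467936857 tool shift [0.0013 0.0016 0.04  ] tilt [-0.0023 -0.0019 -1.    ] f [ 0.1253  0.6124 -0.4473] w 0.0005333240663980311 q [-0.527   0.2372  1.7403  0.0007  1.1669  1.1065]
red [282.7059 231.5   ] 34 [248. 235.] 1 (array([ 0.5154, -0.0435,  0.0466]), np.float64(0.003065314391025803))
yellow [195.4516 192.4194] 31 None 0 0
```

View pics/b.png

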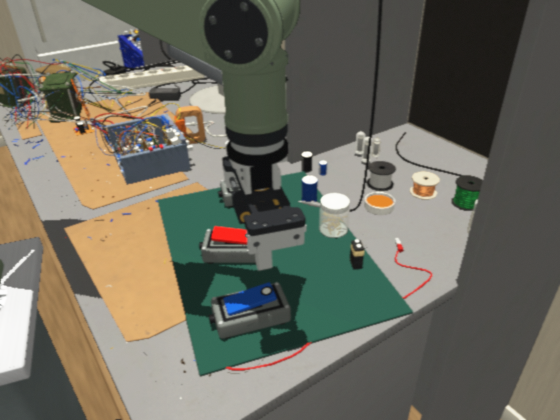

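In the side view the arm hides the yellow switch. Yellow must be on before blue, so I move aside for a clear look first.

Request:
apply_moves --steps '[-0.03, 0.05, -0.02, 0, 0, 0, 1, -0.03, 0.05, -0.02, 0, 0, 0, 1, -0.03, 0.05, 0, 0, 0, 0, 1, -0.03, 0.05, 0, 0, 0, 0, 1, -0.03, 0.05, 0, 0, 0, 0, 1]'

```text
time: 10.0
tool_pos: [0.3354, -0.4317, 0.1402]
eef_rot: [[0.998, -0.059, 0.0], [-0.059, -0.998, 0.0], [0.0, -0.0, -1.0]]
ft_force: [0.4, 0.5, -0.7]
width: 0.0003
finger_force: 0.0
```

Run:
```python
from h import *
go('blue',.044)
T=get_image("top");S=get_image("side")
cv2.imwrite("pics/c.png",cv2.cvtColor(S,cv2.COLOR_RGB2BGR))
for n,a,b in(("red",(283,232),(249,235)),("yellow",(195,192),(260,178)),("blue",(355,242),(266,291))):
    pa,na=blob(T,a);pb,nb=blob(S,b);print(n,pa,na,pb,nb,tri(pa,pb) if na and nb else 0)
```

```text
blue t 10.0 p [ 0.3354 -0.4317  0.1402] yaw -0.0591467860633762 turn_z 0.004853213936623801 tool shift [ 0.1507 -0.2488  0.0413] tilt [ 0.0004 -0.0002 -1.    ] f [ 0.3708  0.5398 -0.7319] w 0.000279343339832896 q [-1.0688  0.2097  1.6793  0.0005  1.2525  0.561 ]
red [282.6875 231.5312] 32 [249.0938 235.0625] 32 (array([ 0.5163, -0.0437,  0.0463]), np.float64(0.001096622007317831))
yellow [195.5    192.3333] 30 [260.1304 177.6957] 23 (array([0.5913, 0.1359, 0.0469]), np.float64(0.0005861952803462664))
blue [355.0909 241.303 ] 33 [266.0357 290.2857] 56 (array([ 0.5006, -0.1918,  0.0539]), np.float64(0.000977402178219583))
```

All consistent: red is down 7.4 mm and yellow 7.0 mm, within pixel noise. Yellow also gave the same force rise at the stop as red. Now blue.

Request:
apply_moves --steps '[0.03, -0.05, 0, 0, 0, 0, 1, 0.03, -0.05, 0, 0, 0, 0, 1, 0.03, -0.05, 0, 0, 0, 0, 1, 0.03, -0.05, 0.02, 0, 0, 0, 1, 0.03, -0.05, 0.02, 0, 0, 0, 1]'

```text
time: 10.72
tool_pos: [0.5021, -0.1876, 0.1]
eef_rot: [[0.998, -0.059, 0.001], [-0.059, -0.998, -0.0], [0.001, 0.0, -1.0]]
ft_force: [0.4, -0.3, 0.9]
width: 0.0002
finger_force: 0.0
```

Request:
apply_moves --steps '[0.001, 0.001, 0, 0, 0, 0, 1, 0, 0, 0.01, 0, 0, 0, 1, 0, 0, 0, 0, 0, 0, 1]'

```text
time: 11.1
tool_pos: [0.5004, -0.1928, 0.0894]
eef_rot: [[0.998, -0.063, -0.002], [-0.063, -0.998, 0.001], [-0.002, -0.0, -1.0]]
ft_force: [-0.2, -0.2, 0.0]
width: 0.0002
finger_force: 0.0
```

```bash
python3 -c "from h import *;go('blue',.004)"
```

```text
blue t 11.1 p [ 0.5004 -0.1928  0.0894] yaw -0.06307266260894766 turn_z 0.0009273373910523436 tool shift [ 0.0002 -0.0006  0.0304] tilt [-0.0016 -0.0005 -1.    ] f [-0.2279 -0.2388  0.0471] w 0.00018682671085728673 q [-0.5291  0.2526  1.7439 -0.0003  1.1467  1.1049]
```

Request:
apply_moves --steps '[0, 0, 0.018, 0, 0, 0, 1, 0, 0, 0.008, 0, 0, 0, 1, 0, 0, 0.004, 0, 0, 0, 1, 0, 0, 0.003, 0, 0, 0, 1, 0, 0, 0, 0, 0, 0, 1]'

```text
time: 11.72
tool_pos: [0.5015, -0.1928, 0.0572]
eef_rot: [[0.998, -0.062, 0.0], [-0.062, -0.998, -0.0], [0.0, 0.0, -1.0]]
ft_force: [0.1, -0.1, 0.2]
width: 0.0006
finger_force: 0.0
```

Request:
apply_moves --steps '[0, 0, 0.003, 0, 0, 0, 1, 0, 0, 0.002, 0, 0, 0, 1, 0, 0, 0.001, 0, 0, 0, 1, 0, 0, 0, 0, 0, 0, 1]'

```text
time: 12.22
tool_pos: [0.502, -0.1929, 0.0515]
eef_rot: [[0.998, -0.062, 0.001], [-0.062, -0.998, -0.001], [0.001, 0.0, -1.0]]
ft_force: [1.4, -0.2, 1.7]
width: 0.0006
finger_force: 0.8
```

Request:
apply_moves --steps '[0, 0, 0.001, 0, 0, 0, 1, 0, 0, 0, 0, 0, 0, 1]'

```text
time: 12.48
tool_pos: [0.5018, -0.1928, 0.0504]
eef_rot: [[0.998, -0.062, 0.001], [-0.062, -0.998, -0.0], [0.001, 0.0, -1.0]]
ft_force: [2.4, 0.0, 2.3]
width: 0.0007
finger_force: 1.1
```

Request:
apply_moves --steps '[0, 0, 0.001, 0, 0, 0, 1, 0, 0, 0.001, 0, 0, 0, 1, 0, 0, 0, 0, 0, 0, 1]'

```text
time: 12.85
tool_pos: [0.5018, -0.1928, 0.0484]
eef_rot: [[0.998, -0.062, 0.001], [-0.062, -0.998, -0.0], [0.001, 0.0, -1.0]]
ft_force: [1.6, -0.1, 3.6]
width: 0.0007
finger_force: 1.8
```

Request:
apply_moves --steps '[0, 0, 0.001, 0, 0, 0, 1, 0, 0, 0, 0, 0, 0, 1]'

```text
time: 13.1
tool_pos: [0.5018, -0.1928, 0.0477]
eef_rot: [[0.998, -0.062, 0.001], [-0.062, -0.998, -0.0], [0.001, 0.0, -1.0]]
ft_force: [1.3, 0.2, 6.0]
width: 0.0003
finger_force: 2.9
```

The force rise at the stop matches the other two. I lift, retreat and check.

Request:
apply_moves --steps '[0, 0, -0.003, 0, 0, 0, 1, 0, 0, -0.01, 0, 0, 0, 1, 0, 0, -0.04, 0, 0, 0, 1, 0, 0, -0.03, 0, 0, 0, 1, -0.03, 0.05, -0.01, 0, 0, 0, 1]'

```text
time: 13.72
tool_pos: [0.4699, -0.2395, 0.1424]
eef_rot: [[0.998, -0.056, 0.002], [-0.056, -0.998, -0.001], [0.002, 0.001, -1.0]]
ft_force: [-0.8, -0.9, 0.1]
width: 0.0006
finger_force: 0.0
```

Request:
apply_moves --steps '[-0.03, 0.05, 0, 0, 0, 0, 1, -0.03, 0.05, 0, 0, 0, 0, 1, -0.03, 0.05, 0, 0, 0, 0, 1, -0.03, 0.05, 0, 0, 0, 0, 1, 0, 0, 0, 0, 0, 0, 1]'

```text
time: 14.35
tool_pos: [0.3331, -0.4352, 0.1399]
eef_rot: [[0.998, -0.068, -0.002], [-0.068, -0.998, 0.001], [-0.002, -0.001, -1.0]]
ft_force: [0.6, 0.4, -0.9]
width: 0.0006
finger_force: 0.0
```

Run:
```python
from h import *
T=get_image("top");S=get_image("side")
a=cv2.resize(S[150:350,170:410],None,fx=2.5,fy=2.5,interpolation=2)
cv2.imwrite("pics/d.png",cv2.cvtColor(a,cv2.COLOR_RGB2BGR))
for n,a,b in(("red",(283,232),(249,235)),("yellow",(195,192),(260,178)),("blue",(355,241),(266,294))):
    pa,na=blob(T,a);pb,nb=blob(S,b);print(n,pa,na,pb,nb,tri(pa,pb) if na and nb else 0)
print(robot.sense()["time"],robot.sense()["tool_pos"])
```

```text
red [282.6875 231.5312] 32 [249.0938 235.0625] 32 (array([ 0.5163, -0.0437,  0.0463]), np.float64(0.001096622007317831))
yellow [195.5    192.3333] 30 [260.1304 177.6957] 23 (array([0.5913, 0.1359, 0.0469]), np.float64(0.0005861952803462664))
blue [354.5 240.5] 32 [266.8627 293.7843] 51 (array([ 0.5018, -0.192 ,  0.0464]), np.float64(0.00140800210093217))
14.45 [ 0.3352 -0.4321  0.1395]
```

View pics/d.png

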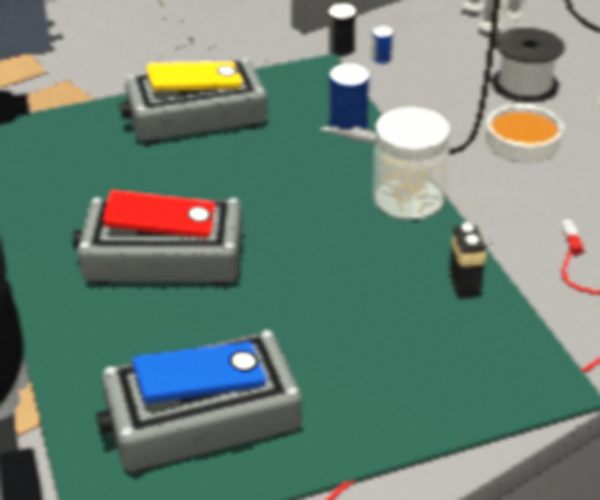

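All three dots, at crop pixels (199,214), (227,71) and (243,361), are down. The boxes, jar, battery and capacitor are where they were, and the arm is clear.

```bash
python3 -c "from plant import robot;print(robot.hand_in())"
```

```text
the job is handed in; nothing more can be done
None
```

I tapped the red, yellow and blue paddles fully on in that order and handed the job in at about 14.5 s; the final camera check showed all three dots about 7 mm lower, the boxes, jar, battery and capacitor undisturbed, and the arm clear.

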